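# Free a tube from the left-hand clamp and post it in the returns box

## Robot

A 7-joint arm with a two-finger parallel gripper is mounted at the origin on a cart in front of the work surface, level with it; the furniture and walls round the work are solid. World frame = base frame: x ahead of the robot, y to its left, z up, the work surface at z = 0. Lengths are in m, angles in rad, forces in N, time in s.
With the tool pointing down it reaches from about 0.4 to 0.85 m from the base axis. Payload 4.4 kg.
Tool frame: the origin (TCP) lies at the very end of the fingers, on their centre line; the grasp point (between the pads) lies ctrl.grip_depth behind it (ctrl.grip_depth is the distance from the TCP to the grasp point, in m); z points along the fingers, y is the line along which they close (so a half turn about z gives the same grasp; the last joint's range is limited). The gripper opens to 94 mm and grips with 3 to 60 N. Pads are 16 mm wide; open, the fingers measure 119 mm over their backs; the gripper's body (75 mm by 177 mm) begins 78 mm behind the grasp point.
Start: joints at [-1.18, 0.628, 0.038, 1.517, -0.027, 0.996, -0.02], TCP at [0.287, 0.583, 0.205] pointing down, gripper open.
Joint ranges: [-3.06, 3.06], [-0.37, 2.12], [-1.25, 1.32], [0.18, 2.47], [-1.1, 4.24], [0.23, 1.98], [-2.94, 2.94]. Speed limits (rad/s): [2.57, 2.57, 3.14, 3.14, 3.14, 3.14, 3.14].

## Interface

Orientations are given as a unit quaternion [w, x, y, z].
In Python, from workcell import ctrl gives the robot as it stands.
- The arm moves only by the shell command python3 -m crank 'ROWS' [FORCE]. ROWS is JSON, a list of rows, each a list of 3 entries, a list of its own where there are three numbers: the gripper's target within -1 to 1 (shut at 1, half-way at 0, fully open at -1), then the shift along the world's x, y, z in m, then the turn about the world's z in degrees. A call has exactly 5 rows; each row shifts and turns the commanded pose from where the row before left it; what a row does not reach is not made up. A row lasts 1/12 s, in which the tool goes at most 41.7 mm and 7.16 degrees, less where a joint would pass 70% of its speed; a pose out of reach is approached as far as the arm can. A call is refused whole if a number of a shift passes 0.0417 or a number of a turn 7.16, either way. A call with a gripper value outside its range is refused whole. The fingers move at their own pace and stop on an object; FORCE is the grip in N (left out, the last holds). Time passes only in rows, so rows that do not move let the fingers close, or fill a call up. It gives the time, the measured TCP pose, the force, the opening and the grip force at its end, in the units of the state.
- ctrl.get_state(): the state, without advancing time (a new reading comes with each control period).
- ctrl.grab_frame(name): name is "scene" or "top" or "wrist"; returns a dict with "image" (420x560x3 uint8, blue, green, red), "fx", "fy", "cx", "cy" (pixels), "k1" (the pictures are not rectified: a ray, as slopes to the right and down, at radius r is drawn at 1 + k1 r^2 times it, then the intrinsics apply), "R" (3x3) and "t" (3): a world point X has camera coordinates R X + t. Camera axes: x right, y down, z forward; pixel columns grow to the right and rows downward; lengths in m; the calibration is good to about 2 mm. A picture is of the moment at which its call begins. There is no depth.
- ctrl.job_done(): hands the job in; it is judged then, once.
The state is a dict: "time_s": time; "q": joint angles; "qd": joint speeds; "tau": joint torques, N m; "position": TCP position; "tcp_rot": TCP orientation; "wrist_force": force on the tool from outside, world axes, zero at the start; "wrist_torque": the same for the moment, N m; "gripper_width": opening from 0.0 (shut) to 1.0 (fully open); "finger_force": force on a finger pad.
Only numpy, scipy, OpenCV 4.12 (cv2) and the standard library are available. Lean on these libraries where they do the work, as an engineer would, in place of code of your own. Each camera call takes 0.05 s, during which the arm holds its last target. There are 200 camera calls.

## Task

Loosen the clamp on the tilted tube mixer until its hold-down hook has drawn fully clear of the tube's cap; the wing knob has a left-hand thread, so do not tighten it the wrong way. Then take the tube out of the mixer and push it through the sprung flap of the returns box, so that it lies inside and the flap is shut again. Leave the knob loosened and the other things on the bench undisturbed.

Things in the scene. Friction and masses are not known exactly. Their poses are not given: they have to be found in the camera images.
- tube_mixer: Fixed white tilted head on a grey base 190 x 230 mm, 145 mm high at the back. Origin under it; x points away from its front, y to its left, z up. The normal n of its sloping clamp face leans 25 deg towards the front: (-0.423, 0, 0.906) in this frame; up the slope is (0.906, 0, 0.423). Knob (left, +y) and tube (right) stand along n, 130 mm apart.
- clamp_knob (a joint): Turn of the wing knob, rad. Left-hand thread: grows clockwise (looking down on the knob along -n), which loosens; about 0.2 N m. Starts at 0 to 0.25; anticlockwise tightens, to a stop at -0.35. Each rad clockwise draws the hook 7.5 mm towards the knob (which does not rise); the hook clears the cap at about 0.95; stop at 1.75. Stays where left.
- knob_grip (a point): Middle of the knob's black grip wing, 54 mm above the clamp face. The wing is 56 mm long along this frame's x, 14 mm wide along y and 32 mm high along z (= n, the knob's axis; 16 mm to either side of this point). Turns with the knob. A steel housing lies 32 mm below this point.
- sample_tube: Clear screw-cap conical tube, white label, blue cap, 111 mm long, 0.08 kg, standing in the mixer along n. Origin: middle of its lower end; z runs to the cap. Body 30 mm across; cap 34 mm across, from 98 to 111 mm along z. Its lowest 65 mm are in a socket 33 mm across. Best taken by the cap, fingers up and down the slope; the hook is beside it.
- returns_box: Fixed grey sheet-metal box, 170 mm deep (x), 200 mm wide (y), 130 mm high in front, 230 mm at the back, walls 6 mm; empty. Origin: under the middle of its floor; x points away from its front, y to its left, z up. The normal of its sloping top leans 30 deg towards the front: (-0.5, 0, 0.866) in this frame; up the slope is (0.866, 0, 0.5).
- returns_mouth (a point): Middle of the mouth in the sloping top, on its outer face, 180 mm above the bench; axes as the box's. The mouth measures 84 mm across (y) and 68 mm along the slope, and a steel flap closes it from inside.
- returns_flap (a joint): Angle of the flap in rad: 0 shut. It is hinged along the mouth's upper edge, swings inwards (to 1.55) when pushed with well under 1 N, and springs shut. A tube pushed about 70 mm through the middle of the mouth along the normal opens it to about 1.2 and, let go, slides on inside.
- lab_timer: Bystander: timer lying on its back, 70 x 64 x 19 mm, origin under its middle.
- marker_blue: Bystander: marker pen lying on the bench between the mixer and the box, 134 mm long along y, 12 mm high, origin under its middle.
- hook (a point): End of the steel hold-down hook's finger, at its top, 56 mm above the clamp face; axes: y as the mixer's, z = n. The finger is 14 mm wide and 8 mm thick and reaches 7 mm over the cap's rim when the knob reads 0, so the tube cannot be drawn out until the hook is withdrawn towards +y. Its upright stands 25 mm from the tube's axis, on the knob's side.

How it is judged:
By the outcome, as a careful person would: the job done as asked, in the order asked, and still so for the second after the job is handed in, with the robot touching nothing.
It also fails if it takes over 54 s, if anything falls off the work surface, if the arm or the gripper's body presses on something with over 40 N, if the wrist force passes 120 N, or if a joint passes its speed limit or range.

## Working session

There is one attempt and no reset: what is moved stays moved. The work goes in short steps, Python scripts to look and compute and a shell command to move; the robot and the scene stay as the last step left them, time stands still between calls to the robot, and variables do not carry over. Pictures are saved under pics/ and viewed, at most 10 in all, crops included, and the job is handed in when it is done.

```bash
mkdir -p pics; ls; python3 - <<'E'
from workcell import ctrl
import cv2,numpy as np
s=ctrl.get_state();print({k:np.round(v,3) for k,v in s.items()},ctrl.grip_depth)
for n in("scene","top"):
    f=ctrl.grab_frame(n);cv2.imwrite(f"pics/{n}0.png",f["image"]);print(n,f["fx"],f["cx"],f["cy"],f["k1"],np.round(f["R"],3).tolist(),np.round(f["t"],3))
    import pickle;pickle.dump(f,open(n+"0.pkl","wb"))
E
```

```text
pics
{'time_s': np.float64(0.0), 'q': array([-1.18 ,  0.629,  0.038,  1.518, -0.027,  0.996, -0.02 ]), 'qd': array([ 0.001,  0.   , -0.   , -0.001, -0.001, -0.001, -0.001]), 'tau': array([ 0.0000e+00, -5.4974e+01,  1.1440e+00, -1.8663e+01, -5.2000e-02,
        2.4000e-02,  0.0000e+00]), 'position': array([0.286, 0.583, 0.205]), 'tcp_rot': array([-0.   ,  0.226,  0.974, -0.001]), 'wrist_force': array([ 0.459,  0.118, -0.768]), 'wrist_torque': array([-0.027, -0.021, -0.014]), 'finger_force': np.float64(0.0), 'gripper_width': np.float64(1.001)} 0.0188
scene 495.742281270975 283.42137837269655 212.43310095642948 -0.12978120193111709 [[-0.578, -0.816, -0.018], [-0.613, 0.448, -0.651], [0.539, -0.365, -0.759]] [0.32  0.453 1.226]
top 433.7631372990763 280.1504982873828 213.74023503009926 -0.014605559501319098 [[-0.025, -1.0, 0.001], [-0.991, 0.025, -0.128], [0.128, -0.005, -0.992]] [-0.008  0.594  1.197]
```

View pics/scene0.png

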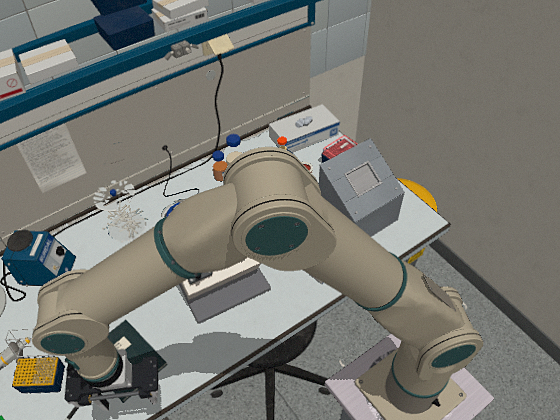

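View pics/top0.png

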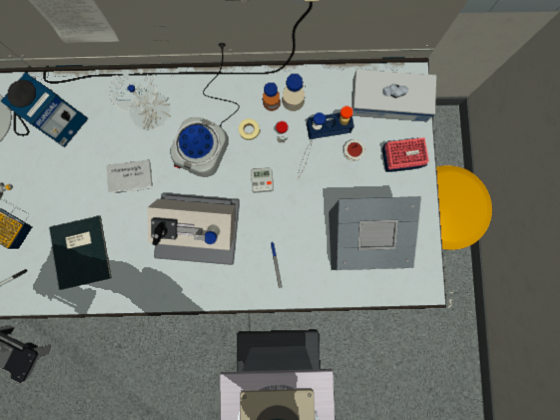

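```bash
cat > h.py <<'E'
import cv2,numpy as np,pickle
def K(f): return np.array([[f["fx"],0,f["cx"]],[0,f["fy"],f["cy"]],[0,0,1.]])
# model: distort by 1+k1 r^2 -> OpenCV dist [k1,0,0,0]
def proj(f,P):
    P=np.atleast_2d(np.array(P,float)); return cv2.projectPoints(P,cv2.Rodrigues(np.array(f["R"],float))[0],np.array(f["t"],float),K(f),np.array([f["k1"],0,0,0.]))[0][:,0]
def ray(f,px):
    u=cv2.undistortPoints(np.array(px,float).reshape(-1,1,2),K(f),np.array([f["k1"],0,0,0.]))[:,0]
    R=np.array(f["R"]);return -R.T@np.array(f["t"]),np.c_[u,np.ones(len(u))]@R
def atz(f,px,z):
    o,d=ray(f,px);z=np.broadcast_to(z,len(d));return o+d*((z-o[2])/d[:,2])[:,None]
def crop(f,x0,y0,w,h,s,name): cv2.imwrite(name,cv2.resize(f["image"][y0:y0+h,x0:x0+w],None,fx=s,fy=s,interpolation=cv2.INTER_CUBIC))
E
python3 - <<'E'
from h import *
f=pickle.load(open("top0.pkl","rb"))
print(proj(f,[[.287,.583,.205]]),-np.array(f["R"]).T@f["t"])
a=cv2.resize(f["image"][185:275,140:250],None,fx=7,fy=6.6,interpolation=cv2.INTER_CUBIC)
crop(f,140,185,110,85,7,"pics/a.png"); crop(f,320,180,110,95,6,"pics/b.png")
E
```

```text
[[ 29.33464462 338.65594548]] [ 0.43521973 -0.01717658  1.26308069]
```

View pics/a.png

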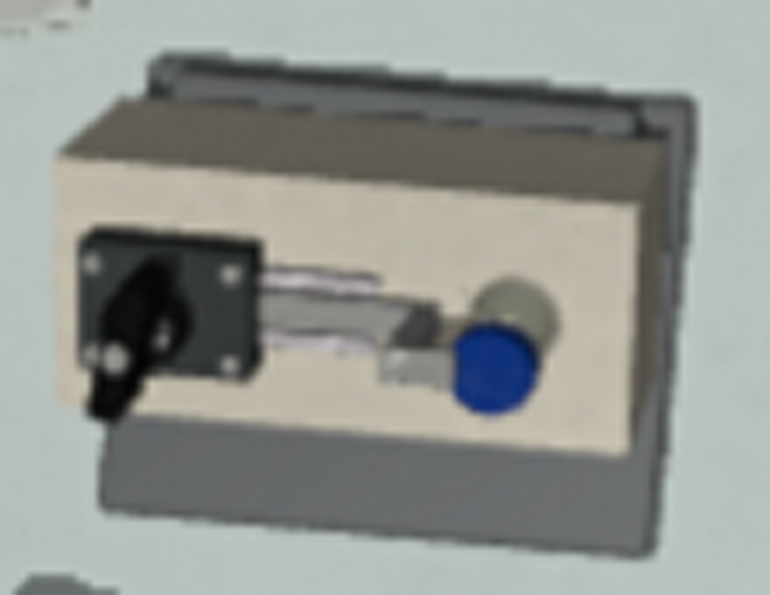

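View pics/b.png

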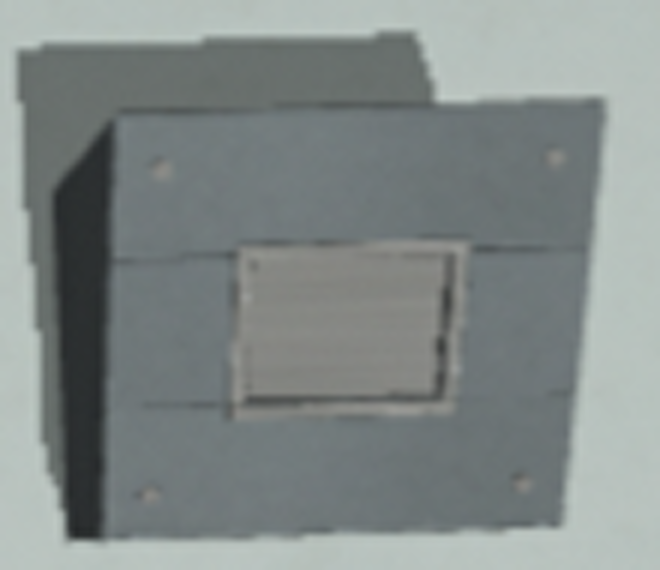

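```bash
python3 - <<'E'
from h import *
f=pickle.load(open("top0.pkl","rb"))
a=lambda l:[(140+x/7,185+y/7) for x,y in l]
b=lambda l:[(320+x/6,180+y/6) for x,y in l]
np.set_printoptions(precision=4,suppress=True)
for z in(0.0,.02,.04):
  c=atz(f,a([(103,510),(655,552),(693,98),(150,60)]),z);print(z,c[:,:2].tolist(),np.linalg.norm(c[1]-c[0]),np.linalg.norm(c[2]-c[1]))
for z in (.12,.15,.18): print(z,atz(f,a([(494,370),(135,335),(160,268),(103,385)]),z).tolist())
print(atz(f,b([(350,328)]),.18))
print("mouth corners",atz(f,b([(240,243),(470,243),(455,415),(232,415)]),[.197,.197,.163,.163]))
print("box top corners",atz(f,b([(118,115),(605,100),(562,525),(100,537)]),[.23,.23,.13,.13]))
print(atz(f,[(272,243),(280,286),(262,180)],[.01,.01,.019]))
E
```

```text
0.0 [[0.4787923295368126, 0.3438369144701668], [0.4558776701648191, 0.11525838232625636], [0.6455419763510022, 0.09705165033447821], [0.6675705882192841, 0.32616784361386486]] 0.2297242411483803 0.19053617538647782
0.02 [[0.4781023879489958, 0.3381205180956082], [0.4555505661935352, 0.11316136725897814], [0.642211670644061, 0.09524292614394873], [0.6638914748387894, 0.32073122462773596]] 0.22608671833972857 0.18751916821136688
0.04 [[0.47741244636117897, 0.33240412172104966], [0.4552234622222513, 0.11106435219169992], [0.6388813649371199, 0.09343420195341923], [0.6602123614582948, 0.31529460564160705]] 0.22244919553107684 0.18450216103625586
0.12 [[0.5235997420742127, 0.16256616001709215, 0.1200000000000001], [0.5402001674877023, 0.29817495142885475, 0.1200000000000001], [0.5654262580623601, 0.288953021733824, 0.1200000000000001], [0.5215889747374094, 0.31006567165824966, 0.1200000000000001]]
0.15 [[0.5212802205888702, 0.15784883583046252, 0.1499999999999999], [0.5374449700555162, 0.2898985926315429, 0.1499999999999999], [0.5620090052537287, 0.2809186912491326, 0.1499999999999999], [0.5193222255721446, 0.3014772424973442, 0.1499999999999999]]
0.18 [[0.5189606991035279, 0.1531315116438329, 0.17999999999999994], [0.5346897726233301, 0.28162223383423096, 0.17999999999999994], [0.5585917524450972, 0.2728843607644412, 0.17999999999999994], [0.5170554764068799, 0.2928888133364387, 0.17999999999999994]]
[[ 0.5164 -0.2668  0.18  ]]
mouth corners [[ 0.5514 -0.2194  0.197 ]
 [ 0.549  -0.3145  0.197 ]
 [ 0.4797 -0.3132  0.163 ]
 [ 0.4822 -0.2189  0.163 ]]
box top corners [[ 0.6008 -0.1666  0.23  ]
 [ 0.602  -0.3633  0.23  ]
 [ 0.4324 -0.3657  0.13  ]
 [ 0.4325 -0.1654  0.13  ]]
[[ 0.5128  0.0026  0.01  ]
 [ 0.3896 -0.0174  0.01  ]
 [ 0.6969  0.0274  0.019 ]]
```

```bash
python3 -m crank '[[-1,[0,0,0.04],0],[-1,[0,0,0.04],0],[-1,[0.02,-0.03,0.04],0],[-1,[0.025,-0.036,0.04],6],[-1,[0.025,-0.036,0.03],6]]' >/dev/null
python3 -m crank '[[-1,[0.025,-0.036,0],0],[-1,[0.025,-0.036,0],0],[-1,[0.025,-0.036,0],0],[-1,[0.025,-0.036,0],0],[-1,[0.025,-0.036,0],0]]' >/dev/null
python3 -m crank '[[-1,[0.025,-0.036,0],0],[-1,[0.02,-0.036,0],0],[-1,[0,0,0],0],[-1,[0,0,0],0],[-1,[0,0,0],0]]'
python3 - <<'E'
from h import *
from workcell import ctrl
f=ctrl.grab_frame("wrist");pickle.dump(f,open("w1.pkl","wb"));cv2.imwrite("pics/w1.png",cv2.resize(f["image"],None,fx=1.4,fy=1.4))
s=ctrl.get_state();print(s["position"],s["tcp_rot"],s["q"],-np.array(f["R"]).T@f["t"])
f=pickle.load(open("top0.pkl","rb"))
print(atz(f,[(148.3,207.1),(231.4,214)],.145))
E
```

```text
time_s: 1.35
position: [0.5014, 0.2659, 0.3677]
tcp_rot: [-0.001, 0.123, 0.992, 0.0]
wrist_force: [-0.1, 0.7, 0.7]
gripper_width: 0.997
finger_force: 0.0
[0.50094313 0.26676343 0.3677407 ] [-6.59329564e-04  1.22343472e-01  9.92487555e-01  3.06774743e-04] [-0.59144618  0.37091781  0.07970127  1.50477602 -0.03158133  1.2678056
  0.8177968 ] [0.43737634 0.28238957 0.54743981]
[[0.60597037 0.32066513 0.145     ]
 [0.58240858 0.104201   0.145     ]]
```

View pics/w1.png

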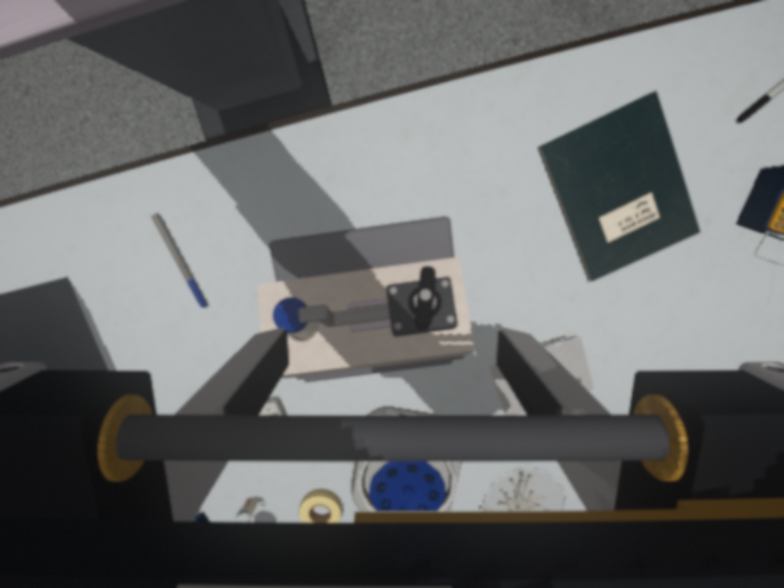

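```bash
cat >> h.py <<'E'
def blue(f,x0,y0,x1,y1):
    h=cv2.cvtColor(f["image"],cv2.COLOR_BGR2HSV)[y0:y1,x0:x1];m=(h[...,0]>105)&(h[...,0]<130)&(h[...,1]>140)&(h[...,2]>50)
    y,x=np.nonzero(m);return (x.mean()+x0,y.mean()+y0),(x.min()+x0,x.max()+x0,y.min()+y0,y.max()+y0)
def tri(obs):
    A=np.zeros((3,3));b=np.zeros(3)
    for f,p in obs:
        o,d=ray(f,[p]);d=d[0]/np.linalg.norm(d[0]);M=np.eye(3)-np.outer(d,d);A+=M;b+=M@o
    X=np.linalg.solve(A,b);return X,[proj(f,X)[0]-p for f,p in obs]
E
python3 - <<'E'
from h import *
t=pickle.load(open("top0.pkl","rb"));w=pickle.load(open("w1.pkl","rb"))
bt=blue(t,195,220,225,250);bw=blue(w,190,205,235,245);print(bt,bw)
print("cap",tri([(t,bt[0]),(w,bw[0])]))
print("face back corners",tri([(t,(148.3,207.1)),(w,(471/1.4,353/1.4))]),tri([(t,(231.4,214)),(w,(286/1.4,376/1.4))]))
print("face front corners",tri([(t,(140+55/7,185+405/7)),(w,(457/1.4,260/1.4))]),tri([(t,(140+632/7,185+452/7)),(w,(258/1.4,284/1.4))]))
crop(w,170,150,180,130,4.4,"pics/w1c.png")
E
```

```text
((np.float64(209.90434782608696), np.float64(237.28695652173914)), (np.int64(205), np.int64(215), np.int64(232), np.int64(243))) ((np.float64(201.7674418604651), np.float64(227.4496124031008)), (np.int64(196), np.int64(209), np.int64(219), np.int64(235)))
cap (array([0.52094938, 0.15633683, 0.16972201]), [array([0.03543252, 0.1135408 ]), array([0.1197168, 0.1972243])])
face back corners (array([0.60640677, 0.3211275 , 0.14654555]), [array([-0.3528318 , -0.24668409]), array([-0.70469811, -0.35273641])]) (array([0.59548977, 0.11272245, 0.09892307]), [array([-1.32728413, -2.53614169]), array([-3.11709076, -3.70707891])])
face front corners (array([0.51629565, 0.33140108, 0.11181745]), [array([-0.30794968, -0.45780282]), array([-0.70667506, -0.71069198])]) (array([0.49345536, 0.11452616, 0.088023  ]), [array([-0.02677275, -0.15510603]), array([-0.11831951, -0.24877673])])
```

View pics/w1c.png

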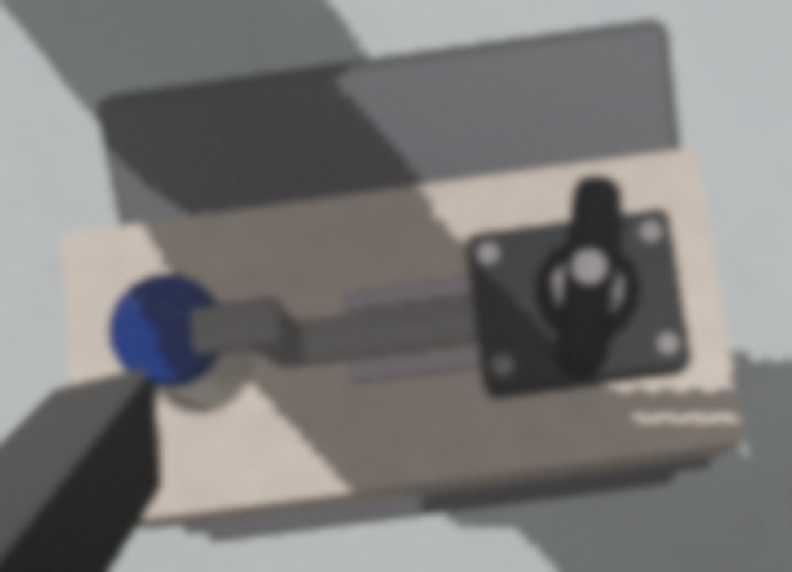

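```bash
cat >> h.py <<'E'
yaw=np.deg2rad(-5.6);Rm=np.array([[np.cos(yaw),-np.sin(yaw),0],[np.sin(yaw),np.cos(yaw),0],[0,0,1]])
n=Rm@[-.4226,0,.9063];s_=Rm@[.9063,0,.4226];ly=Rm@[0,1,0]
E
python3 - <<'E'
from h import *
np.set_printoptions(precision=4,suppress=True)
t=pickle.load(open("top0.pkl","rb"));w=pickle.load(open("w1.pkl","rb"))
c=lambda x,y:(170+x/4.4,150+y/4.4)
cap,e=tri([(t,(210.6,237.9)),(w,c(165,330))]);print("cap",cap,e)
st,e=tri([(t,(156.4,236)),(w,c(589,266))]);print("stud",st,e)
d=st-cap;print("d in mixer frame s,y,n",d@s_,d@ly,d@n)
g=cap+.130*ly+.008*n; print("knob_grip from cap",g)
print("face at cap", cap-.046*n, "base frame", Rm.T@(cap-.046*n-[.562,.2206,0]))
for th in(0,.1,.2,.3):
    a=np.cos(th)*s_-np.sin(th)*ly
    for k in(g,): print(th,[((proj(w,k+.016*n+r*a)[0]-[170,150])*4.4) for r in(-.028,0,.028)],[((proj(t,k+.016*n+r*a)[0]-[140,185])*7) for r in(-.028,.028)])
E
```

```text
cap [0.5223 0.1581 0.1502] [array([-0.1481, -0.4597]), array([-0.4776, -0.7738])]
stud [0.528  0.2898 0.1785] [array([-0.2489, -0.3621]), array([-0.619 , -0.6153])]
d in mixer frame s,y,n 0.0054385754172353576 0.13164629174804354 0.02869414687931524
knob_grip from cap [0.5317 0.2878 0.1574]
face at cap [0.5417 0.1562 0.1085] base frame [-0.0139 -0.066   0.1085]
0 [array([563.2702, 157.2054]), array([577.5919, 249.1988]), array([592.3247, 343.9903])] [array([123.3794, 436.4399]), array([120.2824, 291.1542])]
0.1 [array([572.7563, 156.2498]), array([577.5919, 249.1988]), array([582.5476, 344.9192])] [array([115.7253, 435.5183]), array([128.0567, 292.09  ])]
0.2 [array([582.2967, 156.2093]), array([577.5919, 249.1988]), array([572.7275, 344.8771])] [array([108.1312, 433.8912]), array([135.7678, 293.7535])]
0.3 [array([591.8002, 157.0854]), array([577.5919, 249.1988]), array([562.9666, 343.8658])] [array([100.6715, 431.5742]), array([143.3369, 296.1275])]
```

```bash
python3 - <<'E'
from h import *
np.set_printoptions(precision=4,suppress=True)
t=pickle.load(open("top0.pkl","rb"));w=pickle.load(open("w1.pkl","rb"))
c=lambda x,y:(170+x/4.4,150+y/4.4)
pl,e=tri([(t,(140+168/7,185+304/7)),(w,c(580,303))]);print("plate",pl,e,"g",pl+.032*n)
g=np.array([.5276,.2868,.1711])
for G in (g,pl+.032*n,(g+pl+.032*n)/2):
  print(G)
  for nm,q in(("plate",G-.032*n),("stud",G+.018*n),("capm",G-.0145*n-.13*ly),("endF",G-.028*s_+.006*ly+.016*n),("endBtop",G+.028*s_-.006*ly+.016*n),("endBbot",G+.028*s_-.006*ly-.016*n)):
    print(nm,(proj(t,q)[0]-[140,185])*7,(proj(w,q)[0]-[170,150])*4.4)
E
```

```text
plate [0.5522 0.2851 0.126 ] [array([-0.3225, -0.4381]), array([-0.7205, -0.6745])] g [0.5388 0.2864 0.155 ]
[0.5276 0.2868 0.1711]
plate [152.8632 326.7899] [573.4547 279.4568]
stud [112.1859 374.827 ] [574.064  245.3881]
capm [493.3779 369.0625] [151.5377 330.5057]
endF [ 98.887  444.5378] [580.2021 148.3603]
endBtop [129.133  299.9524] [567.6568 348.5051]
endBbot [155.2673 270.6121] [567.7482 363.3254]
[0.5388 0.2864 0.155 ]
plate [165.7426 300.9332] [576.8298 300.0323]
stud [126.2664 347.0845] [577.8391 270.1705]
capm [501.1996 342.1249] [173.13   349.4853]
endF [113.0368 415.9639] [583.6278 177.1418]
endBtop [143.0354 273.2353] [571.7663 368.6101]
endBbot [168.3875 245.0786] [571.5425 381.2586]
[0.5332 0.2866 0.163 ]
plate [159.3521 313.7624] [575.1785 289.9643]
stud [119.2822 360.8447] [575.9972 258.0782]
capm [497.3192 355.4886] [162.5697 340.2039]
endF [106.0176 430.1376] [581.9557 163.0905]
endBtop [136.1399 286.4862] [569.7618 358.8028]
endBbot [161.8786 257.7452] [569.6882 372.4938]
```

```bash
python3 -m crank '[[-1,[0.01,0.01,-0.035],-3],[-1,[0.014,0.01,-0.035],0],[-1,[0.01,0.003,-0.035],0],[-1,[0,0,-0.03],0],[-1,[0,0,0],0]]'>/dev/null
python3 -m crank '[[-1,[0,0,0],0],[-1,[0,0,0],0],[-1,[0,0,0],0],[-1,[0,0,0],0],[-1,[0,0,0],0]]'
python3 - <<'E'
from h import *
from workcell import ctrl
f=ctrl.grab_frame("wrist");pickle.dump(f,open("w2.pkl","wb"));cv2.imwrite("pics/w2.png",cv2.resize(f["image"],None,fx=1.4,fy=1.4))
s=ctrl.get_state();p=s["position"];print(p,s["tcp_rot"],proj(f,[p,[p[0],p[1],.165]])*1.4)
E
```

```text
time_s: 2.23
position: [0.5366, 0.2888, 0.2349]
tcp_rot: [0.001, 0.149, 0.989, 0.001]
wrist_force: [0.3, -0.0, -0.7]
gripper_width: 1.002
finger_force: 0.0
[0.5363924  0.28863567 0.23449959] [8.65205780e-04 1.49319577e-01 9.88788286e-01 8.00705407e-04] [[390.39510003 345.65532548]
 [390.50031038 305.88074783]]
```

View pics/w2.png

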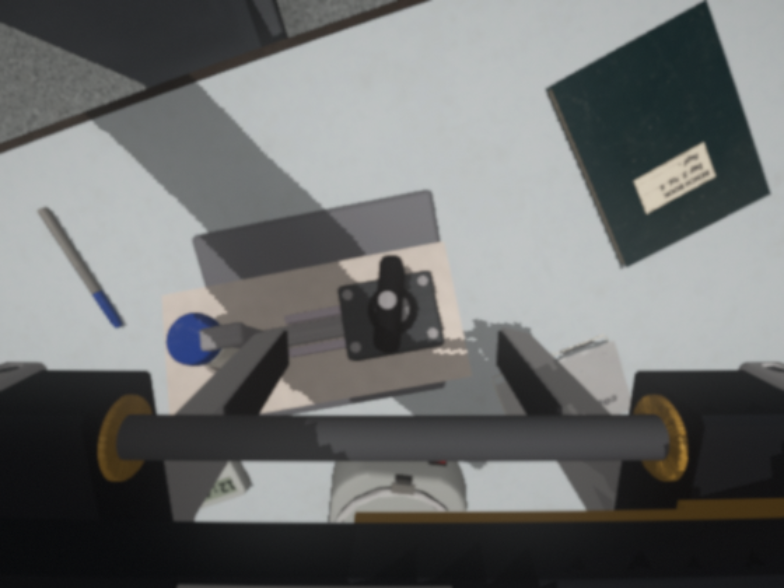

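```bash
python3 - <<'E'
from h import *
np.set_printoptions(precision=4,suppress=True)
t,w,v=[pickle.load(open(x,"rb")) for x in("top0.pkl","w1.pkl","w2.pkl")]
c=lambda x,y:(170+x/4.4,150+y/4.4)
st,e=tri([(t,(156.4,236)),(w,c(589,266)),(v,(387/1.4,299/1.4))]);print("stud",st,e)
cp,e=tri([(t,(210.6,237.9)),(w,c(165,330)),(v,(194/1.4,339/1.4))]);print("cap",cp,e)
pl,e=tri([(t,(164,236+185-236+304/7-0)),(w,c(580,303)),(v,(391/1.4,315/1.4))]);print("plate",pl,e)
d=st-cp;print(d@s_,d@ly,d@n)
E
```

```text
stud [0.5278 0.2894 0.1802] [array([-0.2832, -0.3446]), array([-0.8647, -0.3661]), array([ 0.2783, -0.3375])]
cap [0.5223 0.1581 0.1521] [array([-0.2409, -0.5183]), array([-0.87  , -0.3624]), array([ 0.3053, -0.7453])]
plate [0.5519 0.2845 0.1284] [array([-0.364 , -0.4065]), array([-1.0296, -0.363 ]), array([ 0.3457, -0.3772])]
0.005191385575846663 0.1312978325333739 0.028539047243092433
```

```bash
python3 -m crank '[[-1,[-0.002,0,-0.03],0],[-1,[0,0,-0.03],0],[-1,[0,0,-0.022],0],[-1,[0,0,0],0],[0.6,[0,0,0],0]]' 30
python3 -m crank '[[1,[0,0,0],0],[1,[0,0,0],0],[1,[0,0,0],0],[1,[0,0,0],0],[1,[0,0,0],0]]' 30
python3 -m crank '[[1,[0,0,0],0],[1,[0,0,0],0],[1,[0,0,0],0],[1,[0,0,0],0],[1,[0,0,0],0]]' 30
```

```text
time_s: 2.7
position: [0.5336, 0.2881, 0.1509]
tcp_rot: [-0.001, 0.149, 0.989, -0.0]
wrist_force: [0.4, 0.3, -0.2]
gripper_width: 0.959
finger_force: 0.0
time_s: 3.12
position: [0.5343, 0.2885, 0.1519]
tcp_rot: [0.001, 0.149, 0.989, 0.0]
wrist_force: [-0.7, 1.1, 0.4]
gripper_width: 0.608
finger_force: 0.0
time_s: 3.53
position: [0.5344, 0.2896, 0.1511]
tcp_rot: [0.0, 0.149, 0.989, 0.001]
wrist_force: [1.3, 2.7, -1.6]
gripper_width: 0.312
finger_force: 29.8
```

```bash
python3 -m crank '[[0,[0,0,0],0],[0,[0,0,0],0],[0,[0,0,0.005],0],[0,[-0.002,-0.001,0.005],0],[1,[0,0,0],0]]' 30
python3 -m crank '[[1,[0,0,0],0],[1,[0,0,0],0],[1,[0,0,0],0],[1,[0,0,0],0],[1,[0,0,0],0]]' 30
python3 -m crank '[[1,[0,0,0],0],[1,[0,0,0],0],[1,[0,0,0],0],[1,[0,0,0],0],[1,[0,0,0],0]]' 30
```

```text
time_s: 3.95
position: [0.5322, 0.287, 0.1623]
tcp_rot: [0.0, 0.15, 0.989, 0.0]
wrist_force: [-0.3, -1.0, 0.2]
gripper_width: 0.454
finger_force: 0.0
time_s: 4.37
position: [0.5322, 0.2884, 0.161]
tcp_rot: [0.0, 0.149, 0.989, 0.001]
wrist_force: [0.7, 1.8, -1.0]
gripper_width: 0.16
finger_force: 29.1
time_s: 4.78
position: [0.5322, 0.2884, 0.161]
tcp_rot: [0.0, 0.149, 0.989, 0.001]
wrist_force: [2.4, 4.6, -4.9]
gripper_width: 0.166
finger_force: 29.1
```

```bash
python3 -m crank '[[1,[0,0,0],-5],[1,[0,0,0],-5],[1,[0,0,0],-5],[1,[0,0,0],-5],[1,[0,0,0],0]]' 35
python3 -m crank '[[1,[0,0,0],-5],[1,[0,0,0],-5],[1,[0,0,0],-5],[1,[0,0,0],0],[1,[0,0,0],0]]'
```

```text
time_s: 5.2
position: [0.5315, 0.2892, 0.1615]
tcp_rot: [-0.0, 0.319, 0.948, 0.001]
wrist_force: [-1.2, 5.7, -0.1]
gripper_width: 0.183
finger_force: 36.1
time_s: 5.62
position: [0.5311, 0.2901, 0.1621]
tcp_rot: [-0.001, 0.437, 0.899, 0.001]
wrist_force: [-3.1, 6.0, 4.0]
gripper_width: 0.201
finger_force: 36.5
```

```bash
python3 -m crank '[[1,[0,-0.001,0],-5],[1,[0,0,0],-5],[1,[0,0,0],-5],[1,[0,0,0],0],[1,[0,0,0],0]]' 35
python3 -m crank '[[1,[0,0,0],-5],[1,[0,0,0],-5],[1,[0,0,0],-5],[1,[0,0,0],0],[1,[0,0,0],0]]'
```

```text
time_s: 6.03
position: [0.5316, 0.2906, 0.1627]
tcp_rot: [-0.001, 0.551, 0.835, 0.003]
wrist_force: [-2.4, 8.4, 5.7]
gripper_width: 0.216
finger_force: 36.2
time_s: 6.45
position: [0.5324, 0.2901, 0.1633]
tcp_rot: [-0.001, 0.655, 0.755, 0.003]
wrist_force: [-2.4, 8.0, 8.1]
gripper_width: 0.225
finger_force: 36.2
```

```bash
python3 -m crank '[[-0.2,[0,0,0],0],[-0.2,[0,0,0],0],[-0.2,[0,0,0],0],[-0.2,[0,0,0.02],0],[-0.2,[0,0,0.035],0]]' 20
python3 -m crank '[[-1,[0,0,0.035],-6],[-1,[0,-0.025,0],-7],[-1,[-0.002,-0.035,0],0],[-1,[-0.004,-0.036,0],0],[-1,[-0.004,-0.036,0],0]]'
python3 -m crank '[[-1,[0,0,0],0],[-1,[0,0,0],0],[-1,[0,0,0],0],[-1,[0,0,0],0],[-1,[0,0,0],0]]'
python3 - <<'E'
from h import *
from workcell import ctrl
f=ctrl.grab_frame("wrist");pickle.dump(f,open("w3.pkl","wb"));cv2.imwrite("pics/w3.png",cv2.resize(f["image"],None,fx=1.4,fy=1.4))
g=ctrl.grab_frame("top");pickle.dump(g,open("t3.pkl","wb"))
s=ctrl.get_state();p=s["position"];print(p,s["tcp_rot"],proj(f,[p,[p[0],p[1],.152],[.522,.158,.152]])*1.4)
E
```

```text
time_s: 6.87
position: [0.5281, 0.283, 0.213]
tcp_rot: [-0.001, 0.657, 0.754, -0.006]
wrist_force: [-0.1, 0.0, -0.0]
gripper_width: 0.542
finger_force: 0.0
time_s: 7.28
position: [0.5202, 0.1508, 0.2507]
tcp_rot: [0.0, 0.738, 0.675, -0.002]
wrist_force: [0.6, -1.3, 0.0]
gripper_width: 0.9
finger_force: 0.0
time_s: 7.7
position: [0.5216, 0.1554, 0.2506]
tcp_rot: [-0.0, 0.737, 0.675, -0.0]
wrist_force: [0.2, -1.0, -1.1]
gripper_width: 1.0
finger_force: 0.0
[0.52170668 0.15523085 0.25074145] [-9.65691221e-05  7.37595178e-01  6.75243085e-01 -3.46206221e-04] [[391.51305503 348.34442324]
 [392.06372203 296.65546157]
 [392.13449819 292.65480663]]
```

View pics/w3.png

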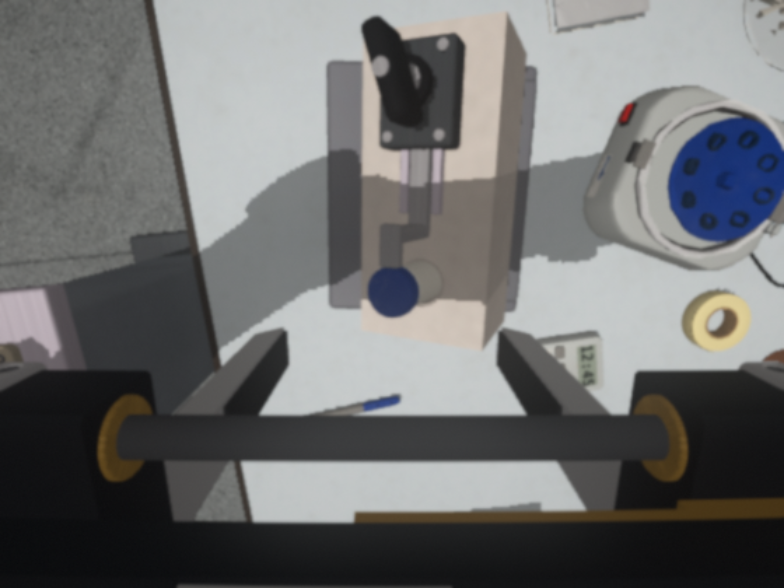

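```bash
python3 -m crank '[[-1,[0,0.0025,-0.035],0],[-1,[0,0,-0.035],0],[-1,[0,0,-0.03],0],[-1,[0,0,-0.015],0],[-1,[0,0,0],0]]' 25
python3 -m crank '[[1,[0,0,0],0],[1,[0,0,0],0],[1,[0,0,0],0],[1,[0,0,0],0],[1,[0,0,0],0]]' 25
python3 -m crank '[[1,[0,0,0],0],[1,[0,0,0],0],[1,[0,0,0],0],[1,[0,0,0],0],[1,[0,0,0],0]]' 25
```

```text
time_s: 8.22
position: [0.5204, 0.157, 0.1346]
tcp_rot: [-0.001, 0.738, 0.675, -0.002]
wrist_force: [0.9, -0.9, -1.1]
gripper_width: 1.002
finger_force: 0.1
time_s: 8.63
position: [0.522, 0.157, 0.1362]
tcp_rot: [0.0, 0.738, 0.675, 0.0]
wrist_force: [0.3, 0.4, 0.0]
gripper_width: 0.681
finger_force: 0.0
time_s: 9.05
position: [0.5249, 0.1566, 0.1372]
tcp_rot: [0.002, 0.739, 0.674, 0.002]
wrist_force: [5.1, -0.9, 3.4]
gripper_width: 0.436
finger_force: 22.8
```

```bash
python3 -m crank '[[1,[0.002,0,0],0],[1,[0,0,0],0],[1,[0,0,0],0],[1,[0,0,0],0],[1,[0,0,0],0]]' 25
python3 -m crank '[[1,[-0.004,0,0.009],0],[1,[-0.004,0,0.009],0],[1,[0,0,0],0],[1,[0,0,0],0],[1,[0,0,0],0]]' 25
```

```text
time_s: 9.47
position: [0.5254, 0.1567, 0.1368]
tcp_rot: [0.001, 0.738, 0.674, 0.001]
wrist_force: [4.3, -1.0, 5.1]
gripper_width: 0.434
finger_force: 23.2
time_s: 9.88
position: [0.5168, 0.1571, 0.1543]
tcp_rot: [0.0, 0.738, 0.675, 0.001]
wrist_force: [3.4, 0.0, 5.5]
gripper_width: 0.424
finger_force: 23.7
```

```bash
python3 -m crank '[[1,[-0.006,0.0006,0.0135],0],[1,[-0.006,0.0006,0.0135],0],[1,[-0.006,0.0006,0.0135],0],[1,[-0.006,0.0006,0.0135],0],[1,[0,0,0],0]]' 25
python3 -m crank '[[1,[0,0,0.03],0],[1,[0,0,0.03],0],[1,[0,0,0.03],0],[1,[0,0,0],0],[1,[0,0,0],0]]' 25
python3 - <<'E'
from h import *
from workcell import ctrl
f=ctrl.grab_frame("wrist");g=ctrl.grab_frame("scene");pickle.dump((f,g),open("w4.pkl","wb"))
a=cv2.resize(f["image"],(400,300));cv2.imwrite("pics/w4.png",np.hstack([a,cv2.resize(g["image"],(400,300))]))
p=ctrl.get_state()["position"];print(proj(f,[p])*400/560,proj(g,[p])*400/560)
E
```

```text
time_s: 10.3
position: [0.4895, 0.1596, 0.2087]
tcp_rot: [-0.001, 0.738, 0.675, -0.001]
wrist_force: [0.0, 0.2, -0.9]
gripper_width: 0.353
finger_force: 25.7
time_s: 10.72
position: [0.4913, 0.1595, 0.2979]
tcp_rot: [-0.001, 0.738, 0.675, -0.0]
wrist_force: [0.6, 0.2, -1.0]
gripper_width: 0.352
finger_force: 25.6
[[198.37338968 177.23955854]] [[173.56151524 160.93715989]]
```

View pics/w4.png

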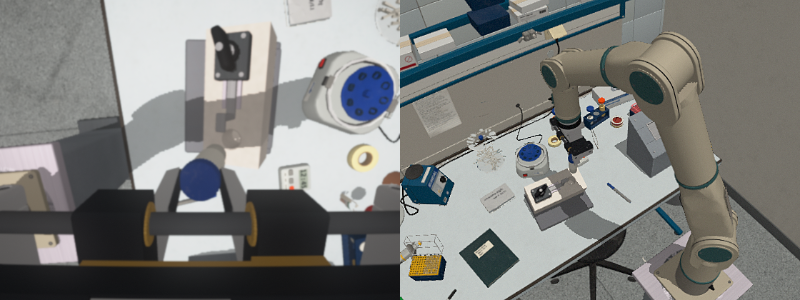

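```bash
python3 -m crank '[[1,[0,-0.02,0.015],-5],[1,[0,-0.03,0.015],-6],[1,[0,-0.03,0],-6],[1,[0,-0.03,0],-6],[1,[0,-0.03,0],-6]]' 25
python3 -m crank '[[1,[0.004,-0.03,0],-6],[1,[0.005,-0.03,0],-6],[1,[0.005,-0.03,0],-6],[1,[0.005,-0.03,0],-6],[1,[0,-0.03,0],-6]]' 25
python3 -m crank '[[1,[0,-0.03,0],-6],[1,[0,-0.03,0],-6],[1,[0,-0.03,0],-6],[1,[0,-0.03,0],-6],[1,[0,-0.016,0],-2]]' 25
python3 -m crank '[[1,[0,0,0],0],[1,[0,0,0],0],[1,[0,0,0],0],[1,[0,0,0],0],[1,[0,0,0],0]]' 25
python3 - <<'E'
from h import *
from workcell import ctrl
f=ctrl.grab_frame("wrist");g=ctrl.grab_frame("scene");pickle.dump((f,g),open("w5.pkl","wb"))
p=ctrl.get_state()["position"]
a=cv2.resize(f["image"],(400,300));q=proj(g,[p])[0].astype(int);print(q,proj(f,[p])*400/560,ctrl.get_state()["q"])
x0=min(max(q[0]-80,0),400);y0=min(max(q[1]-60,0),300)
cv2.imwrite("pics/w5.png",np.hstack([a,cv2.resize(g["image"][y0:y0+120,x0:x0+160],(400,300))]))
E
```

```text
time_s: 11.23
position: [0.4904, 0.0183, 0.3263]
tcp_rot: [-0.001, 0.885, 0.466, -0.002]
wrist_force: [0.8, 0.5, -0.6]
gripper_width: 0.351
finger_force: 25.6
time_s: 11.65
position: [0.5104, -0.1313, 0.3259]
tcp_rot: [-0.001, 0.975, 0.221, -0.002]
wrist_force: [0.7, 0.3, -0.9]
gripper_width: 0.35
finger_force: 25.6
time_s: 12.07
position: [0.5089, -0.2698, 0.3258]
tcp_rot: [0.0, 1.0, -0.006, -0.002]
wrist_force: [0.2, 0.6, -1.3]
gripper_width: 0.353
finger_force: 25.6
time_s: 12.48
position: [0.5113, -0.265, 0.3277]
tcp_rot: [-0.001, 1.0, -0.0, -0.0]
wrist_force: [-0.7, 0.2, -0.9]
gripper_width: 0.35
finger_force: 25.6
[369 142] [[201.23229193 177.59480666]] [-0.13686632  0.55297523  0.95574099  1.56881523 -0.46729772  1.26504793
 -0.67996278]
```

View pics/w5.png

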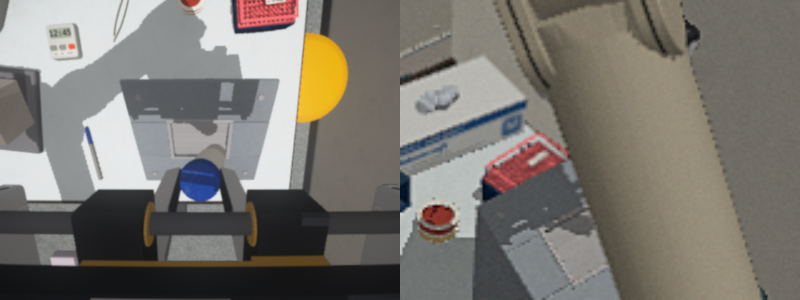

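```bash
python3 - <<'E'
from h import *
np.set_printoptions(precision=4,suppress=True)
f,_=pickle.load(open("w5.pkl","rb"))
k=1.4
print(atz(f,[(214*k,153*k)],.24),"cap",atz(f,[(201*k,180*k)],.345))
print(proj(f,[[.511,-.265,.24],[.511,-.28,.24],[.511,-.265,.35],[.5164,-.267,.18]])/k, -np.array(f["R"]).T@f["t"])
print("mouth",atz(f,[(170*k,121*k),(231*k,121*k),(231*k,158*k),(168*k,158*k)],[.197,.197,.163,.163]))
E
```

```text
[[ 0.5114 -0.2822  0.24  ]] cap [[ 0.5156 -0.2654  0.345 ]]
[[200.5505 153.2879]
 [212.2729 153.2846]
 [200.5238 187.9005]
 [201.8514 140.3151]] [ 0.579  -0.2651  0.5073]
mouth [[ 0.5479 -0.2212  0.197 ]
 [ 0.5478 -0.3087  0.197 ]
 [ 0.4833 -0.3154  0.163 ]
 [ 0.4833 -0.211   0.163 ]]
```

```bash
python3 -m crank '[[1,[0,0.005,-0.025],0],[1,[0,0,-0.025],0],[1,[0,0,-0.02],0],[1,[0,0,-0.015],0],[1,[0,0,0],0]]' 25
python3 -m crank '[[1,[0,0,-0.015],0],[1,[0,0,-0.015],0],[1,[0,0,-0.015],0],[1,[0,0,-0.01],0],[1,[0,0,0],0]]' 25
```

```text
time_s: 13.0
position: [0.5097, -0.2596, 0.2403]
tcp_rot: [-0.001, 1.0, -0.001, -0.002]
wrist_force: [-0.7, -0.1, -1.0]
gripper_width: 0.352
finger_force: 25.6
time_s: 13.42
position: [0.5104, -0.2609, 0.187]
tcp_rot: [-0.001, 1.0, -0.001, -0.001]
wrist_force: [0.2, 0.0, -1.1]
gripper_width: 0.354
finger_force: 25.6
```

```bash
python3 -m crank '[[1,[0,-0.003,-0.003],0],[0.1,[0,0,0],0],[0.1,[0,0,0],0],[0,[0,0,0],0],[0,[0,0,0],0]]' 15
python3 -m crank '[[0,[0,0,0],0],[0,[0,0,0],0],[0,[0,0,0],0],[0,[0,0,0],0],[0,[0,0,0],0]]'
python3 -m crank '[[0,[0,0,0.03],0],[0,[0,0,0.035],0],[0,[0,0,0.035],0],[0,[0,0,0.035],0],[-1,[0,0,0.035],0]]'
python3 -m crank '[[-1,[-0.03,0.03,0.03],0],[-1,[-0.03,0.03,0],0],[-1,[-0.03,0.035,0],0],[-1,[-0.02,0.035,0],0],[-1,[0,0.035,0],0]]'
python3 -m crank '[[-1,[0,0,0],0],[-1,[0,0,0],0],[-1,[0,0,0],0],[-1,[0,0,0],0],[-1,[0,0,0],0]]'
python3 - <<'E'
from h import *
from workcell import ctrl
g=ctrl.grab_frame("top");w=ctrl.grab_frame("wrist");pickle.dump((g,w),open("end.pkl","wb"))
t=pickle.load(open("t3.pkl","rb"));t0=pickle.load(open("top0.pkl","rb"))
for f in(t,t0):
  d=cv2.absdiff(g["image"],f["image"]).max(2);print("mouth diff",d[215:255,355:402].mean(),d[215:255,355:402].max(),"marker",d[240:288,265:285].mean(),"timer",d[165:193,250:275].mean())
m=g["image"][222:248,360:396];print("mouth bgr",m.reshape(-1,3).mean(0),t0["image"][222:248,360:396].reshape(-1,3).mean(0))
for nm,f,b in(("top mouth",g,(345,205,415,265)),("top mixer",g,(195,220,225,250))):
  try: print(nm,blue(f,*b))
  except Exception as e: print(nm,"none")
E
```

```text
time_s: 13.83
position: [0.5113, -0.2651, 0.1857]
tcp_rot: [0.0, 1.0, -0.002, 0.001]
wrist_force: [-0.0, -1.0, 0.2]
gripper_width: 0.495
finger_force: 0.0
time_s: 14.25
position: [0.5109, -0.2648, 0.185]
tcp_rot: [-0.0, 1.0, -0.002, -0.0]
wrist_force: [-0.0, -0.3, 0.1]
gripper_width: 0.502
finger_force: 0.0
time_s: 14.67
position: [0.5105, -0.2647, 0.3568]
tcp_rot: [0.0, 1.0, -0.002, -0.0]
wrist_force: [1.0, -0.7, -0.4]
gripper_width: 0.541
finger_force: 0.0
time_s: 15.08
position: [0.406, -0.1098, 0.3787]
tcp_rot: [-0.002, 1.0, -0.004, -0.001]
wrist_force: [1.1, 0.1, -0.4]
gripper_width: 0.888
finger_force: 0.0
time_s: 15.5
position: [0.4102, -0.1114, 0.3792]
tcp_rot: [0.001, 1.0, -0.003, 0.0]
wrist_force: [-0.3, 0.3, -1.0]
gripper_width: 0.998
finger_force: 0.0
mouth diff 3.018617021276596 72 marker 30.1 timer 1.0814285714285714
mouth diff 7.818617021276595 66 marker 30.825 timer 7.301428571428572
mouth bgr [132.19017094 135.98931624 134.55448718] [126.17521368 129.83012821 128.44551282]
top mouth none
top mixer noneh.py:14: RuntimeWarning: Mean of empty slice.
  y,x=np.nonzero(m);return (x.mean()+x0,y.mean()+y0),(x.min()+x0,x.max()+x0,y.min()+y0,y.max()+y0)
  ret = ret.dtype.type(ret / rcount)
```

```bash
python3 - <<'E'
from h import *
g,w=pickle.load(open("end.pkl","rb"));t=pickle.load(open("t3.pkl","rb"))
d=cv2.absdiff(g["image"],t["image"]).max(2)[210:260,340:410];y,x=np.nonzero(d>20);print(len(x),[(int(a+340),int(b+210)) for a,b in zip(x,y)][:40])
print("knob region",cv2.absdiff(g["image"],t["image"]).max(2)[212:250,148:180].mean())
E
```

```text
526 [(340, 224), (341, 224), (342, 224), (343, 224), (340, 225), (341, 225), (342, 225), (343, 225), (340, 226), (341, 226), (342, 226), (343, 226), (344, 226), (340, 227), (341, 227), (342, 227), (343, 227), (344, 227), (340, 228), (341, 228), (342, 228), (343, 228), (340, 229), (341, 229), (342, 229), (343, 229), (340, 230), (341, 230), (342, 230), (343, 230), (340, 231), (341, 231), (342, 231), (343, 231), (340, 232), (341, 232), (342, 232), (343, 232), (340, 233), (341, 233)]
knob region 71.61759868421052
```

```bash
python3 - <<'E'
from h import *
from workcell import ctrl
g,w=pickle.load(open("end.pkl","rb"));t=pickle.load(open("t3.pkl","rb"))
d=cv2.absdiff(g["image"],t["image"]).max(2)[218:252,357:399];y,x=np.nonzero(d>20);print(len(x),[(int(a+357),int(b+218)) for a,b in zip(x,y)])
print(g["image"][218:252:3,357:399:3].mean(2).astype(int));print(t["image"][218:252:3,357:399:3].mean(2).astype(int))
E
```

```text
16 [(357, 246), (357, 247), (357, 248), (357, 249), (358, 249), (357, 250), (358, 250), (359, 250), (360, 250), (357, 251), (358, 251), (359, 251), (360, 251), (361, 251), (362, 251), (363, 251)]
[[125 125 126 125 124 123 124 123 123 121 120 118 117 116]
 [121 135 134 133 136 132 131 135 141 144 146 145 145 157]
 [125 146 137 138 138 139 139 138 139 139 138 139 138 143]
 [123 144 138 137 135 136 135 135 135 136 136 137 128 146]
 [123 146 138 138 138 138 140 139 142 141 142 143 114 141]
 [125 139 139 139 139 139 140 139 140 140 140 140 110 145]
 [123 140 141 140 141 140 141 140 139 140 140 142  84 132]
 [123 138 140 140 138 140 139 139 140 141 141 142  91 136]
 [115 136 135 134 134 136 137 138 139 140 141 141  80 136]
 [102 141 132 132 132 133 133 135 135 126 118 121  92 124]
 [ 83 137 133 133 131 139 142 142 144 152 156 142 143 119]
 [ 80  77 100 126 128 126 126 124 123 122 122 119 119 116]]
[[126 125 127 125 125 124 124 123 123 120 120 119 117 116]
 [121 135 135 132 137 132 132 136 141 145 146 146 146 158]
 [125 147 137 138 139 139 138 140 138 139 140 140 138 144]
 [124 145 138 137 136 136 136 137 136 136 137 137 127 146]
 [123 146 138 139 139 139 139 140 141 142 143 143 113 141]
 [126 140 139 139 139 140 140 140 141 139 140 141 110 146]
 [123 140 141 141 141 141 140 141 140 141 141 142  84 132]
 [123 138 141 139 140 139 139 140 141 141 142 143  91 136]
 [117 137 135 135 136 137 138 138 140 140 141 141  79 137]
 [115 141 134 133 133 133 134 135 135 126 119 121  93 125]
 [107 135 133 133 133 138 142 143 145 153 157 143 144 119]
 [126 125 128 126 128 127 126 124 124 122 122 119 119 116]]
```

The flap looks the same as before the insertion, so it is shut, and no part of the tube shows in the mouth.

```bash
python3 -c "
from workcell import ctrl
print(ctrl.job_done())"
```

```text
the job is handed in; nothing more can be done
None
```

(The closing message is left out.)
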